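# Turn the fittings carousel to the red cup

## Robot

A 7-joint arm with a two-finger parallel gripper is mounted at the origin on the work surface. World frame = base frame: x ahead of the robot, y to its left, z up, the work surface at z = 0. Lengths are in mm, angles in rad, forces in N, time in s.
With the tool pointing down it reaches from about 400 to 875 mm from the base axis. Payload 19.3 kg.
Tool frame: the origin (TCP) lies midway between the tips of the shut fingers; the grasp point (between the pads) lies 19 mm behind it (robot.grip_point_offset is the distance from the TCP to the grasp point, in mm); z points along the fingers, y is the direction in which the jaws open and shut (so a half turn about z gives the same grasp; the last joint's range is limited). The gripper opens to 85 mm and grips with 20 to 120 N. Pads are 22 mm wide; open, the fingers measure 114 mm over their backs; the gripper's body (76 mm by 85 mm) begins 54 mm behind the grasp point. The pads swing forward as they close: fully open they stand 13 mm farther back than shut.
Start: joints at [-1.318, 0.521, -0.036, 1.599, 0.021, 1.021, -0.113], TCP at [198.283, 592.704, 191.591] pointing down, gripper open.
Joint ranges: [-2.91, 2.91], [-0.3, 2.13], [-1.5, 1.42], [0.17, 2.43], [-1.26, 4.41], [0.16, 1.93], [-2.52, 2.52]. Speed limits (rad/s): [1.89, 1.89, 2.39, 2.39, 3.01, 3.01, 3.01].

## Interface

Orientations are given as a unit quaternion [w, x, y, z].
In Python, from bench import robot gives the robot as it stands.
- The arm moves only by the shell command python3 -m pendant 'ROWS' [FORCE]. ROWS is JSON, a list that holds one entry, the list of rows, each a list of 7 numbers: the shift along the world's x, y, z in m, then the turn, a rotation vector about the world's x, y, z in degrees, then the finger opening in m, from 0 to 0.0854. A call has exactly 10 rows; each row shifts and turns the pose as measured when the row begins; what a row does not reach is not made up. A row lasts 1/12 s, in which the tool goes at most 41.7 mm and 7.16 degrees, less where a joint would pass 70% of its speed; a pose out of reach is approached as far as the arm can. A call is refused whole if a number of a shift passes 0.0417 or a number of a turn 7.16, either way. A call with a gripper value outside its range is refused whole. The fingers move at their own pace and stop on an object; FORCE is the grip in N (left out, the last holds). Time passes only in rows, so rows that do not move let the fingers close, or fill a call up. It gives the time, the measured TCP pose, the force and the opening at its end, in the units of the state.
- robot.state(): the state, without advancing time (a new reading comes with each control period).
- robot.capture(name): name is "scene" or "top" or "wrist"; returns a dict with "img" (480x640x3 uint8, blue, green, red), "fx", "fy", "cx", "cy" (pixels), "extrinsics" (4x4, takes a point from world to camera coordinates). Camera axes: x right, y up, looking along -z (the intrinsics and any distortion apply to the point x, -y, -z); pixel columns grow to the right and rows downward; lengths in mm; the calibration is good to about 2 mm. A picture is of the moment at which its call begins. There is no depth.
- robot.hand_in(): hands the job in, once; it reports no verdict.
The state is a dict: "time_s": time; "qpos": joint angles; "joint_vel": joint speeds; "effort": joint torques, N m; "eef_pos": TCP position; "eef_rot": TCP orientation; "force": force on the tool from outside, world axes, zero at the start; "wrist_torque": the same for the moment, N m; "finger_gap": finger opening in mm.
Only numpy, scipy, OpenCV 4.12 (cv2) and the standard library are available. Lean on these libraries where they do the work, as an engineer would, in place of code of your own. Each camera call takes 0.05 s, during which the arm holds its last target.

## Task

With a fingertip, gently push the rim of the fittings carousel round, without flinging it, until the white stripe on the red cup is in line with the tip of the yellow arrow on the stand. Do not grip or lift anything: the can standing in the middle stays upright where it is, and the valve, coupling and gauge lying around the carousel are left alone.

Things in the scene. Friction and masses are not known exactly. Their poses are not given: they have to be found in the camera images.
- stand: Fixed dark steel foot, a disc 150 mm in diameter, 11 mm high. Origin on the turning axis at table level, z up. A flat yellow arrow (10 mm high) lies at its -x side, roughly towards the robot, pointing at the axis, tip 130 mm and tail 196 mm from the axis. The stripe must end in the stand's -x direction.
- carousel: Turning top, 1.2 kg, turns freely either way about the stand's vertical axis and stays where left (friction 0.12 N m). Origin on the axis at table level, x towards the red cup's stripe. Six round cups (one red, five grey), 76 mm outer diameter, 60 degrees apart, centres 85 mm from the axis, 19 to 65 mm above the table, form a lobed rim 123 mm in radius. The fittings filling them are fixed.
- valley (a point): Point in the valley (gap open to the outside) between the red cup and the next cup anticlockwise seen from above: 118 mm from the axis, 40 mm above the table, 30 degrees from the stripe. Free for about 23 mm all round; a closed fingertip fits in from above and can push on a cup's side. Five like it follow, every 60 degrees. The white disc under the cups is 196 mm in diameter, its top 19 mm up.
- stripe (a point): Middle of the white stripe (24 mm wide) at the top edge of the red cup, on its outer side: 123 mm from the axis, 65 mm above the table.
- arrow_tip (a point): Tip of the yellow arrow, 130 mm from the axis, 10 mm above the table.
- can: Loose small can, blue with a paper band and white cap, 44 mm in diameter, 62 mm high, 180 g, standing on the axis on the hub of the carousel, its underside (the origin) 22 mm above the table; its top is 84 mm above the table. It turns with the carousel and must stay there.
- valve: Loose pneumatic valve block, aluminium with black ends, 132 mm along its x, 38 mm wide, 42 mm high, lying on the table. Origin under its middle. Leave alone.
- coupling: Loose brass coupling standing on the table, 36 mm in diameter, 50 mm high. Origin under its middle. Leave alone.
- gauge: Loose round pressure gauge lying face up, black with white dial, 52 mm in diameter, 26 mm high, with a brass stem 20 mm out along its -x. Origin under the dial's middle. Leave alone.

How it is judged (in metres and radians):
On the way:
1. the fingers push on the carousel (contact force between the fingers and carousel above 0.3 N).
At the end, for the whole second after the job is handed in: The middle of the white stripe lies within 12 mm either side of the line from the axis through the arrow's tip, on the arrow's side; the carousel is at rest; the can stands upright within 25 mm of the axis; valve, coupling and gauge are within 30 mm of where they were (y of stripe in the frame of stand between -0.012 and 0.012 m and x of stripe in the frame of stand below 0 m and angular speed of carousel below 0.05 rad/s and horizontal distance between can and stand below 0.025 m and angle between can's own z axis and vertical below 0.2 rad and linear speed of can below 0.03 m/s and distance of each of valve, coupling, gauge from where it was at the start of the episode below 0.03 m); the robot touches nothing.
It fails at once if the can on the hub is tipped, lifted or pushed off the middle (angle between can's own z axis and vertical above 0.35 rad or height (world z) of can above 0.037 m or horizontal distance between can and stand above 0.025 m).
It fails at once if the carousel is flung round (faster than 4 rad/s) (angular speed of carousel above 4 rad/s).
It fails at once if the valve block is shifted by more than 30 mm, tipped or lifted (distance of valve from where it was at the start of the episode above 0.03 m or angle between valve's own z axis and vertical above 0.35 rad or height (world z) of valve above 0.015 m).
It fails at once if the brass coupling is shifted by more than 30 mm, tipped or lifted (distance of coupling from where it was at the start of the episode above 0.03 m or angle between coupling's own z axis and vertical above 0.35 rad or height (world z) of coupling above 0.015 m).
It fails at once if the pressure gauge is shifted by more than 30 mm, tipped or lifted (distance of gauge from where it was at the start of the episode above 0.03 m or angle between gauge's own z axis and vertical above 0.35 rad or height (world z) of gauge above 0.015 m).
It also fails if it takes over 51 s, if anything falls off the work surface, if the arm or the gripper's body presses on something with over 40 N, if the wrist force passes 120 N, or if a joint passes its speed limit or range.

## Working session

There is one attempt and no reset: what is moved stays moved. The work goes in short steps, Python scripts to look and compute and a shell command to move; the robot and the scene stay as the last step left them, time stands still between calls to the robot, and variables do not carry over. Pictures are saved under pics/ and viewed, and the job is handed in when it is done.

```bash
mkdir -p pics; ls
python3 - <<'E'
from bench import robot
import cv2
for n in ("top","scene"):
    c=robot.capture(n); cv2.imwrite(f"pics/{n}0.png",c["img"]); print(n,c["fx"],c["fy"],c["cx"],c["cy"],c["extrinsics"], [k for k in c])
s=robot.state();print(s["time_s"],s["eef_pos"],s["eef_rot"],s["finger_gap"])
E
```

```text
pics
top 516.2624939401871 516.2624939401871 312.1522566110531 236.90642328239676 [[-1.88528907e-02 -9.99795914e-01  7.25944450e-03  6.13808282e+01]
 [ 9.97167700e-01 -1.82735993e-02  7.29565139e-02 -6.50437695e+02]
 [-7.28089683e-02  8.61432476e-03  9.97308702e-01 -1.10001583e+03]
 [ 0.00000000e+00  0.00000000e+00  0.00000000e+00  1.00000000e+00]] ['img', 'fx', 'fy', 'cx', 'cy', 'extrinsics']
scene 506.54781204999614 506.54781204999614 320.83365549197345 240.87430469929603 [[-1.94910670e-01  9.80801878e-01  6.12431491e-03  8.04999354e+01]
 [-7.78624208e-01 -1.58523820e-01  6.07136345e-01  4.62583053e+02]
 [ 5.96451317e-01  1.13568812e-01  7.94574069e-01 -1.27886800e+03]
 [ 0.00000000e+00  0.00000000e+00  0.00000000e+00  1.00000000e+00]] ['img', 'fx', 'fy', 'cx', 'cy', 'extrinsics']
0.1 [198.20659386 592.4006442  191.08921987] [-4.01930905e-05  1.60693694e-01  9.87004201e-01 -4.91183957e-04] 85.55196205551796
```

View pics/top0.png

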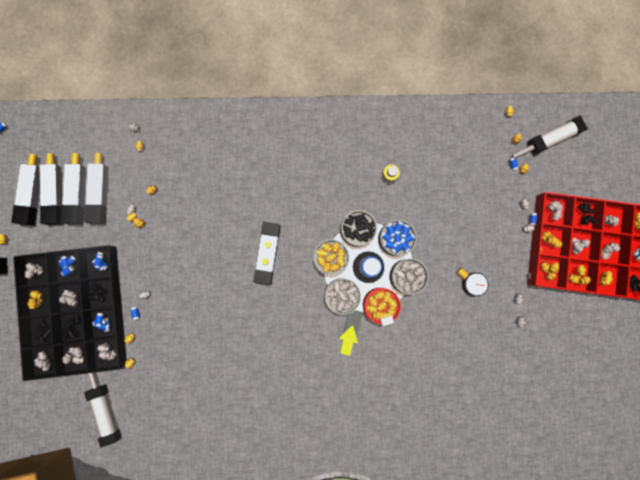

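View pics/scene0.png

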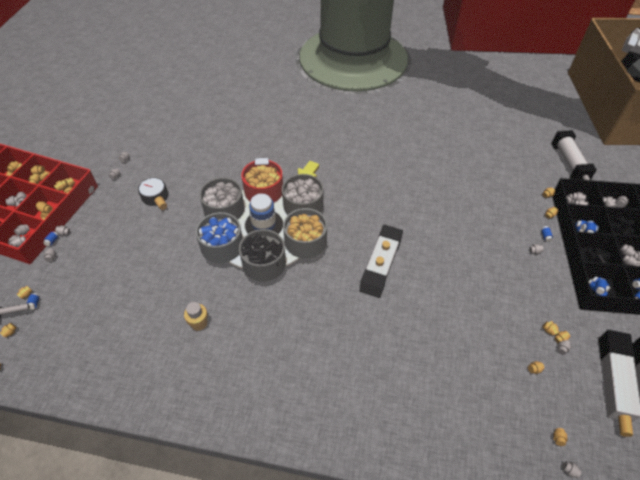

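The top view shows the carousel around (370,266), with the stripe near (388,321) and the arrow tip near (351,327). The red cup has to go clockwise, about 35–40°. The coupling is at (391,173), the gauge at (475,284) and the valve at (267,253). Next I'll measure these.

```bash
cat > h.py <<'E'
import numpy as np, cv2
from bench import robot
def ray(c,u,v,z):
    E=c["extrinsics"];R=E[:3,:3];t=E[:3,3]
    d=R.T@np.array([(u-c["cx"])/c["fx"],-(v-c["cy"])/c["fy"],-1]); o=-R.T@t
    return o+d*(z-o[2])/d[2]
def proj(c,p):
    q=c["extrinsics"][:3,:3]@np.array(p)+c["extrinsics"][:3,3]
    return c["cx"]+c["fx"]*q[0]/-q[2], c["cy"]+c["fy"]*q[1]/q[2]
def cents(c,mask):
    n,l,s,ce=cv2.connectedComponentsWithStats(mask.astype(np.uint8))
    return [(s[i,4],ce[i],l==i) for i in range(1,n) if s[i,4]>15]
def measure(c):
    hsv=cv2.cvtColor(c["img"],cv2.COLOR_BGR2HSV).astype(int);H,S,V=hsv[...,0],hsv[...,1],hsv[...,2]
    yy,xx=np.mgrid[:480,:640]
    return hsv,xx,yy
E
python3 - <<'E'
from h import *
c=robot.capture("top");im=c["img"]
cv2.imwrite("pics/top1.png",cv2.resize(im[160:370,240:500],None,fx=3,fy=3*0.95,interpolation=cv2.INTER_CUBIC)[:600])
for n,u,v,z in [("arrowtip",351,327,10),("arrowtail",346,354,10),("stripe",388,321,65),("can",371,266,84),("coupling",391,172,50),("gauge",475,285,26),("valve",267,253,42)]: print(n,ray(c,u,v,z).round(1))
g=cv2.medianBlur(cv2.cvtColor(im,cv2.COLOR_BGR2GRAY),3)
hsv,xx,yy=measure(c)
m=(hsv[...,0]>22)&(hsv[...,0]<38)&(hsv[...,1]>180)&(hsv[...,2]>150)&(yy>315)&(abs(xx-348)<20)
ys,xs=np.nonzero(m); P=np.array([ray(c,u,v,10)[:2] for u,v in zip(xs,ys)]); mu=P.mean(0); print(len(P),mu)
w,v=np.linalg.eigh(np.cov((P-mu).T));a=v[:,1]*np.sign(v[0,1]);pr=(P-mu)@a;print(a,np.degrees(np.arctan2(a[1],a[0])),"tip",mu+a*pr.max(),"tail",mu+a*pr.min(),"axis",mu+a*(pr.max()+130))
E
```

```text
arrowtip [454.4 -31.7  10. ]
arrowtail [396.7 -19.4  10. ]
stripe [ 470.8 -104.3   65. ]
can [585.  -69.8  84. ]
coupling [ 786.1 -122.4   50. ]
gauge [ 540.6 -300.7   26. ]
valve [617.5 146.4  42. ]
242 [425.40501931 -23.98951272]
[ 0.95858411 -0.2848096 ] -16.547467703575297 tip [454.66885121 -32.6842325 ] tail [399.16079158 -16.19196226] axis [579.28478529 -69.70948029]
```

View pics/top1.png

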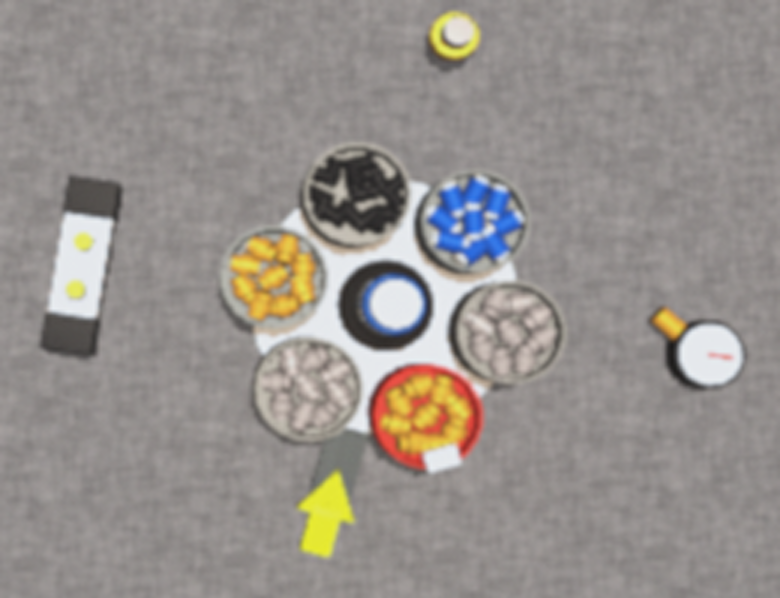

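Run:
```python
from h import *
c=robot.capture("top")
A=[]
for n,x,y in [("black",355,197),("blue",473,225),("greyR",507,333),("red",427,417),("greyL",306,389),("orange",274,279)]:
    p=ray(c,240+x/3,160+y/2.85,65);A.append(p);print(n,p.round(1))
A=np.array(A);m=A.mean(0);print(m)
d=A-m;r=np.hypot(d[:,0],d[:,1]);a=np.degrees(np.arctan2(d[:,1],d[:,0]));print(r,a)
red=np.degrees(np.angle(np.mean(np.exp(1j*np.radians(a-np.array([180,120,60,0,-60,-120]))))));print("red angle",red)
p=ray(c,240+442/3,160+461/2.85,65);print("stripe",p, np.degrees(np.arctan2(*(p-m)[1::-1])))
```

```text
black [663.  -47.6  65. ]
blue [ 640.9 -129.6   65. ]
greyR [ 561.2 -150.9   65. ]
red [501.2 -93.4  65. ]
greyL [523.1 -10.1  65. ]
orange [603.7  10.4  65. ]
[582.19130508 -70.20209189  65.        ]
[83.94976137 83.5160479  83.34978497 84.23509457 84.30120819 83.41185518] [  15.60943295  -45.37303504 -104.59433023 -164.00697614  134.49409639
   75.03776548]
red angle -164.8055082706863
stripe [ 469.24995756 -102.86981615   65.        ] -163.86774958520965
```

Axis is at about (582,-70). The stripe is at about -164.8° (195.2°), and the arrow direction is 163.6°, so the carousel needs about -31.5° (clockwise). I'll enter the valley at 225° near (499,-154) and push the red cup clockwise.

```bash
python3 -m pendant '[[[0.02,-0.025,0,0,0,0,0],[0.02,-0.025,0,0,0,0,0],[0.02,-0.025,0,0,0,0,0],[0.02,-0.025,0,0,0,0,0],[0.02,-0.025,0,0,0,0,0],[0.02,-0.025,0,0,0,0,0],[0.02,-0.025,0,0,0,0,0],[0.02,-0.025,0,0,0,0,0],[0.02,-0.025,0,0,0,0,0],[0.02,-0.025,0,0,0,0,0]]]' 20
```

```text
time_s: 1.03
eef_pos: [397.7, 335.0, 189.4]
eef_rot: [-0.002, 0.155, 0.988, -0.0]
force: [1.0, 1.1, 0.3]
finger_gap: -0.0
```

```bash
python3 -m pendant '[[[0.008,-0.032,0,0,0,0,0],[0.008,-0.032,0,0,0,0,0],[0.008,-0.032,0,0,0,0,0],[0.008,-0.032,0,0,0,0,0],[0.008,-0.032,0,0,0,0,0],[0.008,-0.032,0,0,0,0,0],[0.008,-0.032,0,0,0,0,0],[0.008,-0.032,0,0,0,0,0],[0.008,-0.032,0,0,0,0,0],[0.008,-0.032,0,0,0,0,0]]]'
```

```text
time_s: 1.87
eef_pos: [481.0, -0.8, 189.7]
eef_rot: [-0.001, 0.155, 0.988, 0.0]
force: [0.3, 0.7, 0.5]
finger_gap: 0.4
```

```bash
python3 -m pendant '[[[0.002,-0.02,-0.005,0,0,0,0],[0.002,-0.02,-0.005,0,0,0,0],[0.002,-0.02,-0.005,0,0,0,0],[0.002,-0.02,-0.005,0,0,0,0],[0.002,-0.02,-0.005,0,0,0,0],[0.002,-0.02,-0.005,0,0,0,0],[0.002,-0.02,-0.005,0,0,0,0],[0.002,-0.012,-0.005,0,0,0,0],[0,0,0,0,0,0,0],[0,0,0,0,0,0,0]]]'
python3 - <<'E'
from h import *
for n in ("top","scene"):
    c=robot.capture(n);im=c["img"].copy()
    p=robot.state()["eef_pos"]
    for q,col in ((p,(0,0,255)),((499,-154,40),(0,255,0))):
        u,v=proj(c,q);cv2.circle(im,(int(u),int(v)),3,col,1);print(n,u,v)
    cv2.imwrite(f"pics/{n}2.png",im)
E
```

```text
time_s: 2.7
eef_pos: [496.9, -168.8, 147.9]
eef_rot: [-0.0, 0.16, 0.987, -0.001]
force: [0.6, 0.4, 0.3]
finger_gap: -0.3
top 427.7193710233314 310.4482730439266
top 409.1386932546654 306.0930567221196
scene 217.49700176678687 130.76369162147574
scene 233.055539688406 176.57121701465383
```

View pics/scene2.png

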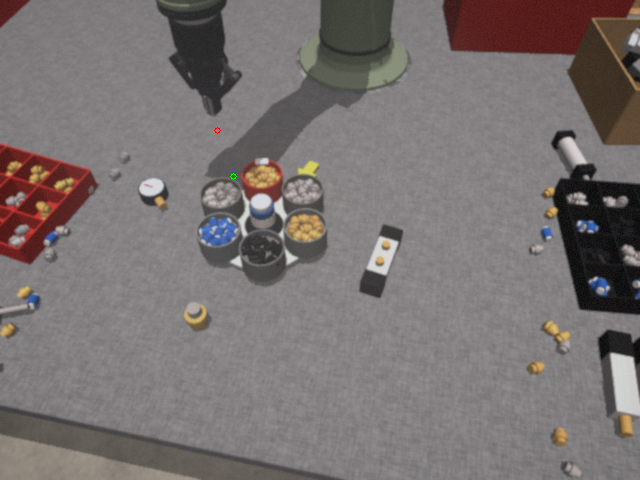

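View pics/top2.png

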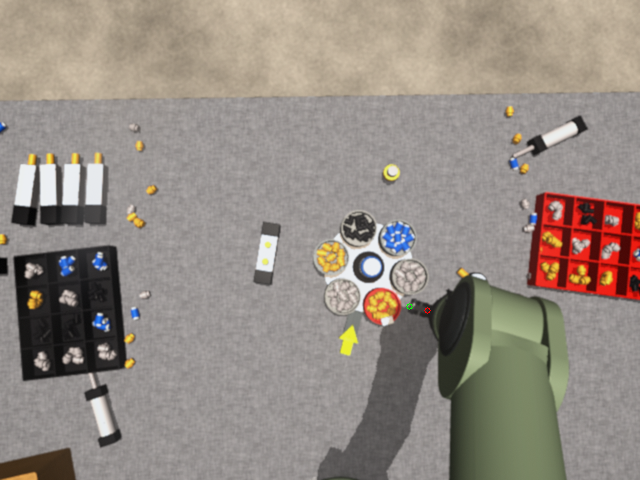

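Run:
```python
from h import *
s=robot.state();print(s["time_s"],s["eef_pos"],s["eef_rot"],s["qpos"],s["joint_vel"])
out=[]
for n in ("top","scene","wrist"):
    c=robot.capture(n);im=c["img"].copy()
    p=robot.state()["eef_pos"]
    u,v=proj(c,p);print(n,u,v,p)
    if n=="wrist": cv2.imwrite("pics/wrist3.png",im);continue
    cv2.circle(im,(int(u),int(v)),2,(0,0,255),1)
    u,v=int(u),int(v);out.append(cv2.resize(im[v-80:v+60,u-70:u+70],(400,400),interpolation=2))
cv2.imwrite("pics/z3.png",np.hstack(out))
```

```text
2.8 [ 497.09774843 -168.03047859  148.13443995] [-2.32546788e-04  1.59161579e-01  9.87252276e-01 -6.93441444e-04] [ 0.05569011  0.42672981  0.20677399  1.91614243 -0.11557212  0.81046623
  1.57535617] [-1.23230564e-02 -8.74696907e-03 -6.90443943e-03  6.51736778e-04
 -1.28460616e-03 -5.22685812e-05 -2.95335734e-03]
top 427.2859904759423 310.29905597972174 [ 497.25460486 -167.68752752  148.27894101]
scene 217.6805431903872 130.80195854987676 [ 497.32748755 -167.5907798   148.31550426]
wrist 322.594189980883 276.2274500289188 [ 497.43582642 -167.65954276  148.40059353]
```

View pics/z3.png

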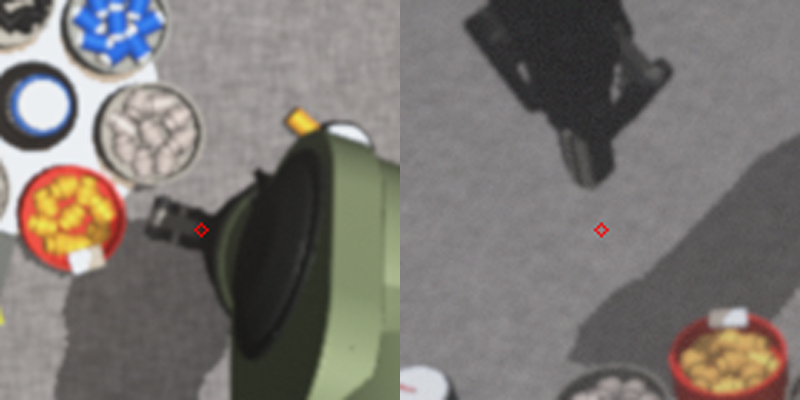

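View pics/wrist3.png

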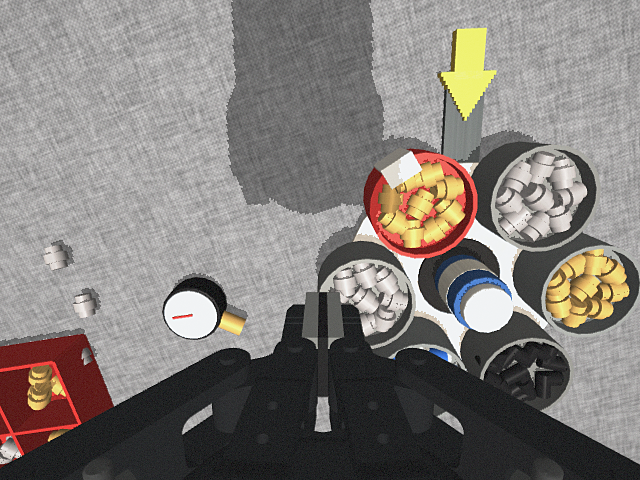

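The fingertip in the scene view, about (214,116), doesn't match the projected TCP at (218,131). I'll triangulate before descending.

Run:
```python
from h import *
w=robot.capture("wrist");print("arrowtip proj in wrist",proj(w,(454.7,-32.7,10)),"seen 466,120")
print("gauge",proj(w,(540.6,-300.7,26)),"seen ~192,313")
print("can top",proj(w,(582,-70,84)),"seen ~487,311")
print("coupling/cam",-w["extrinsics"][:3,:3].T@w["extrinsics"][:3,3])
s=robot.capture("scene");t=robot.capture("top")
for c in(s,t): print(-c["extrinsics"][:3,:3].T@c["extrinsics"][:3,3])
for z in (120,148,170,190,210): print(z,"scene tip ray",ray(s,214.2,116.3,z).round(0),"top",ray(t,409.5,307,z).round(0))
i=t["img"][250:350,370:480];cv2.imwrite("pics/z4.png",cv2.resize(cv2.convertScaleAbs(i,alpha=2.2,beta=20),None,fx=6,fy=6,interpolation=2))
```

```text
arrowtip proj in wrist (np.float64(468.18781479052865), np.float64(111.73942160671021)) seen 466,120
gauge (np.float64(193.65916106597396), np.float64(310.6400033420191)) seen ~192,313
can top (np.float64(491.6980188125523), np.float64(306.93073190910036)) seen ~487,311
coupling/cam [ 426.94423489 -144.40454267  329.63976637]
[1138.65116175  139.61546357  734.81135844]
[ 569.66164911   58.958357   1144.06343927]
120 scene tip ray [ 428. -202.  120.] top [ 502. -139.  120.]
148 scene tip ray [ 461. -186.  148.] top [ 504. -134.  148.]
170 scene tip ray [ 486. -174.  170.] top [ 506. -130.  170.]
190 scene tip ray [ 509. -163.  190.] top [ 507. -126.  190.]
210 scene tip ray [ 532. -152.  210.] top [ 508. -122.  210.]
```

View pics/z4.png

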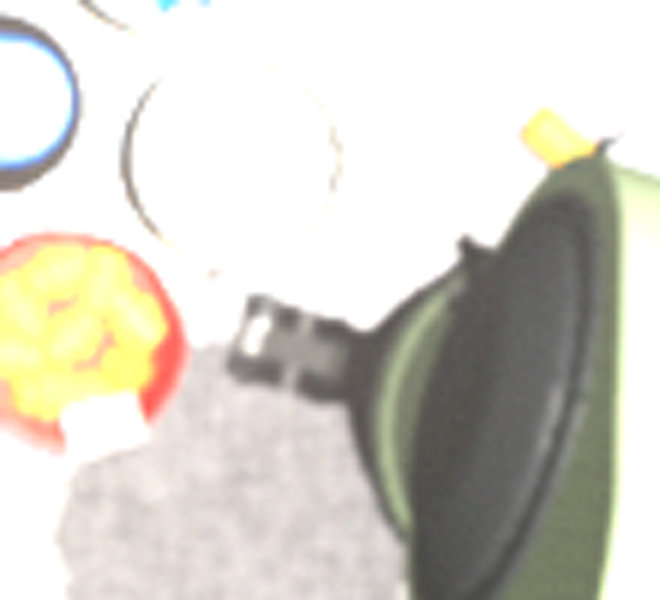

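Run:
```python
from h import *
w=robot.capture("wrist");s=robot.capture("scene");print(robot.state()["eef_pos"])
for z in (140,148,156,164,172,180,188):
  print(z,"wrist",np.round(proj(w,(497.4,-167.7,z)),1),"scene",np.round(proj(s,(497.4,-167.7,z)),1))
cv2.imwrite("pics/w5.png",cv2.resize(cv2.convertScaleAbs(w["img"][230:400,240:400],alpha=1.8),None,fx=4,fy=3.5,interpolation=2))
i=s["img"][60:150,170:270];cv2.imwrite("pics/s5.png",cv2.resize(cv2.convertScaleAbs(i,alpha=1.8),None,fx=6,fy=6,interpolation=2))
```

```text
[ 497.2826512  -168.24864701  148.20729844]
140 wrist [323.2 269.9] scene [218.3 134.5]
148 wrist [323.2 275.7] scene [217.6 131. ]
156 wrist [323.3 281.9] scene [216.9 127.4]
164 wrist [323.3 288.7] scene [216.2 123.7]
172 wrist [323.3 296. ] scene [215.4 120. ]
180 wrist [323.3 304. ] scene [214.7 116.2]
188 wrist [323.4 312.9] scene [213.9 112.4]
```

View pics/w5.png

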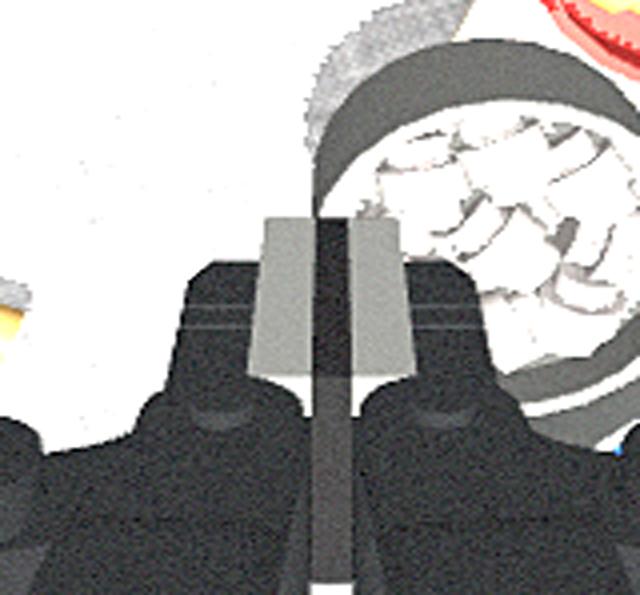

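View pics/s5.png

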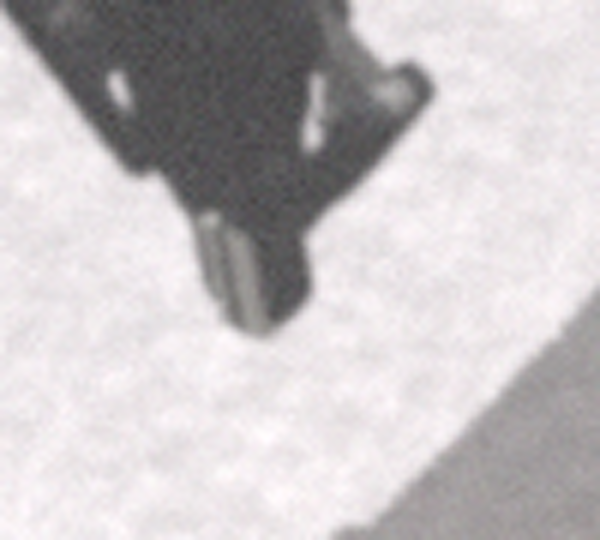

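Both cameras put the visible fingertip about 30 mm above the reported TCP. The horizontal position agrees. A TCP height of about 25 mm puts the tip between 25 and 57 mm, which is on the cup wall either way. I'll descend in stages.

```bash
python3 -m pendant '[[[0,0.004,-0.008,0,0,0,0],[0,0.004,-0.008,0,0,0,0],[0,0.003,-0.008,0,0,0,0],[0,0,-0.008,0,0,0,0],[0,0,-0.008,0,0,0,0],[0,0,-0.008,0,0,0,0],[0,0,-0.008,0,0,0,0],[0,0,-0.004,0,0,0,0],[0,0,0,0,0,0,0],[0,0,0,0,0,0,0]]]'
python3 - <<'E'
from h import *
s=robot.capture("scene");p=robot.state()["eef_pos"];print(p);u,v=proj(s,p);im=s["img"].copy();print(u,v)
cv2.circle(im,(int(u),int(v)),1,(0,0,255),-1)
cv2.imwrite("pics/s6.png",cv2.resize(im[60:240,150:350],None,fx=3.3,fy=3.3,interpolation=2))
c=robot.capture("wrist");cv2.imwrite("pics/w6.png",c["img"])
E
```

```text
time_s: 4.03
eef_pos: [496.1, -155.3, 80.1]
eef_rot: [-0.001, 0.159, 0.987, -0.001]
force: [-0.0, -0.0, -0.5]
finger_gap: -0.0
[ 496.15071436 -155.34267709   80.20131696]
229.9575419998264 159.99425063901384
```

View pics/s6.png

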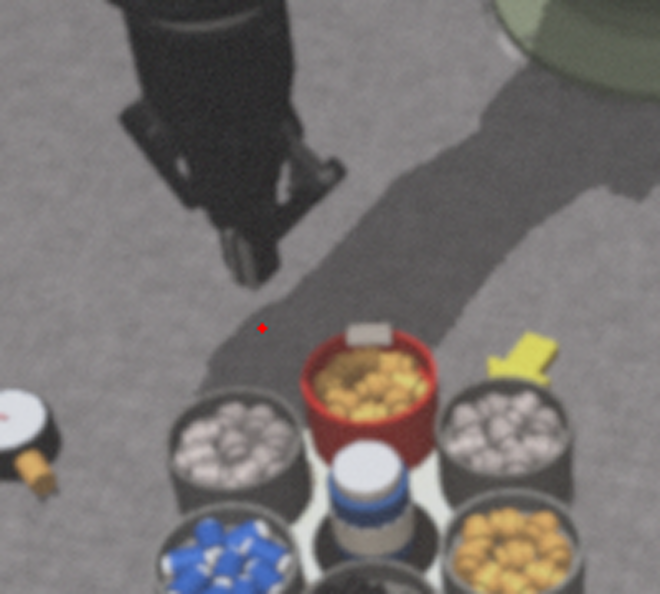

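View pics/w6.png

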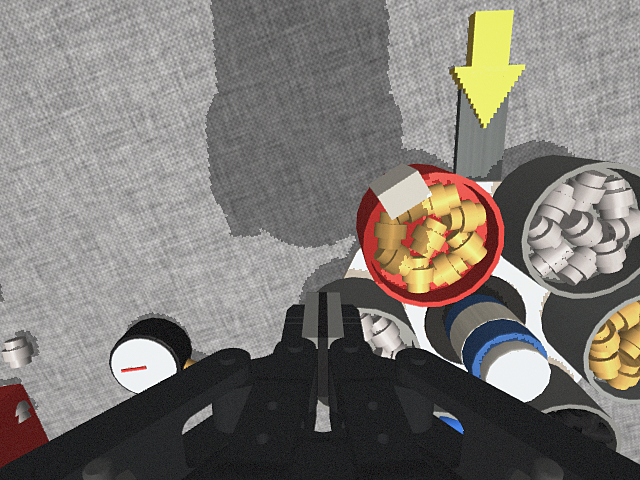

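```bash
python3 -m pendant '[[[0,0,-0.006,0,0,0,0],[0,0,-0.006,0,0,0,0],[0,0,-0.006,0,0,0,0],[0,0,-0.006,0,0,0,0],[0,0,-0.006,0,0,0,0],[0,0,-0.006,0,0,0,0],[0,0,-0.003,0,0,0,0],[0,0,0,0,0,0,0],[0,0,0,0,0,0,0],[0,0,0,0,0,0,0]]]'
python3 - <<'E'
from h import *
s=robot.capture("scene");p=robot.state()["eef_pos"];print(p);u,v=proj(s,p);im=s["img"].copy();print(u,v)
cv2.circle(im,(int(u),int(v)),1,(0,0,255),-1)
cv2.imwrite("pics/s7.png",cv2.resize(im[60:240,150:350],None,fx=3.3,fy=3.3,interpolation=2))
c=robot.capture("wrist");cv2.imwrite("pics/w7.png",c["img"])
E
```

```text
time_s: 4.97
eef_pos: [496.7, -155.5, 37.7]
eef_rot: [-0.0, 0.159, 0.987, -0.001]
force: [0.5, -0.1, 0.2]
finger_gap: -0.1
[ 496.7571132  -155.50601638   37.77707191]
232.8017883594477 176.45649555511915
```

View pics/s7.png

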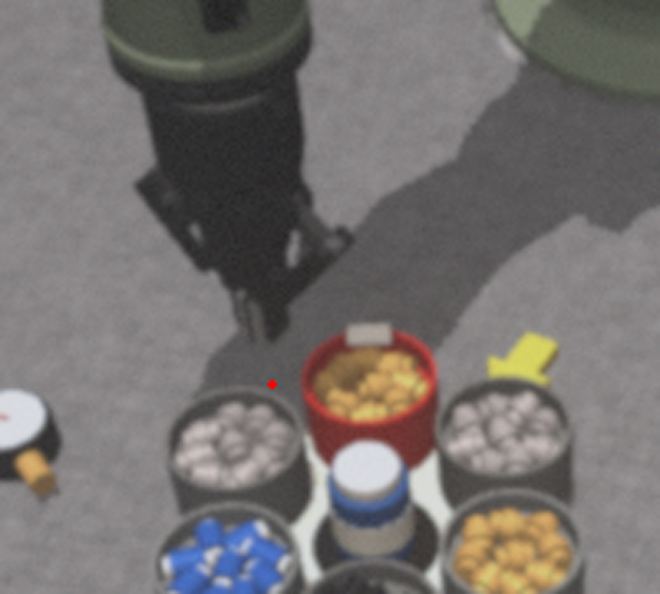

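View pics/w7.png

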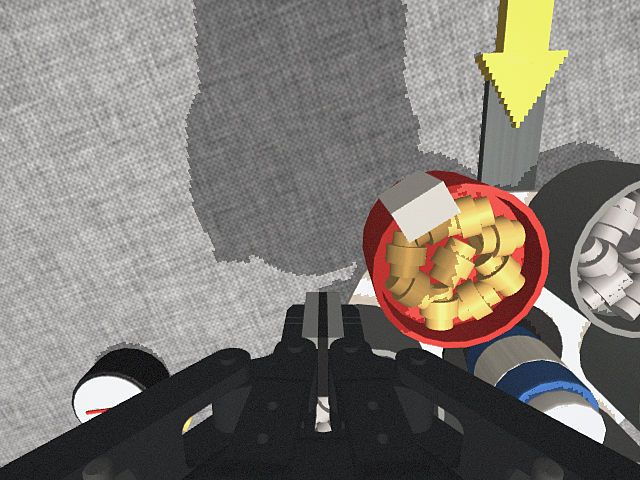

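The visible tip is still about 30 mm above the TCP. Going down to a TCP height of about 15 mm is safe either way, because the tip is outside the 98 mm disc.

```bash
python3 -m pendant '[[[0,0,-0.004,0,0,0,0],[0,0,-0.004,0,0,0,0],[0,0,-0.004,0,0,0,0],[0,0,-0.004,0,0,0,0],[0,0,-0.003,0,0,0,0],[0,0,0,0,0,0,0],[0,0,0,0,0,0,0],[0,0,0,0,0,0,0],[0,0,0,0,0,0,0],[0,0,0,0,0,0,0]]]'
python3 - <<'E'
from h import *
s=robot.capture("scene");p=robot.state()["eef_pos"];print(p);im=s["img"].copy()
cv2.imwrite("pics/s8.png",cv2.resize(im[60:240,150:350],None,fx=3.3,fy=3.3,interpolation=2))
E
```

```text
time_s: 5.9
eef_pos: [497.1, -155.5, 17.2]
eef_rot: [0.0, 0.159, 0.987, -0.001]
force: [0.2, 0.2, -0.2]
finger_gap: 0.1
[ 497.10747729 -155.53297863   17.19318633]
```

View pics/s8.png

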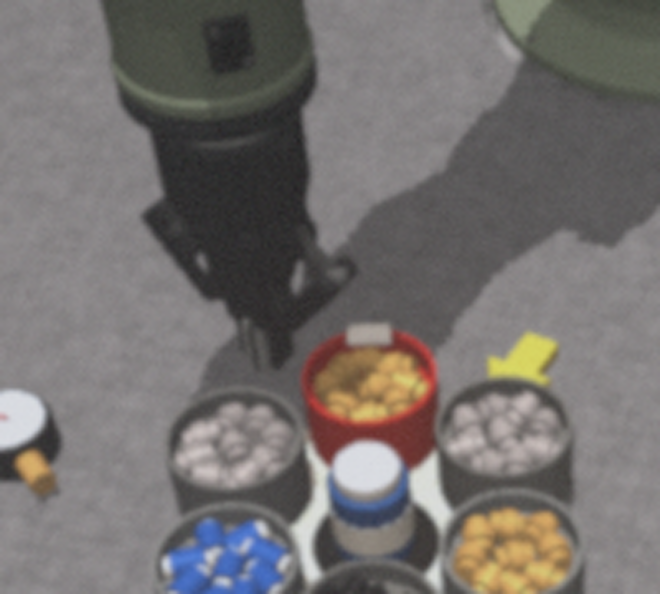

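```bash
python3 -m pendant '[[[-0.003,0.003,0,0,0,0,0],[-0.003,0.003,0,0,0,0,0],[-0.003,0.003,0,0,0,0,0],[-0.003,0.003,0,0,0,0,0],[-0.003,0.003,0,0,0,0,0],[-0.002,0.003,0,0,0,0,0],[-0.002,0.003,0,0,0,0,0],[-0.002,0.003,0,0,0,0,0],[0,0,0,0,0,0,0],[0,0,0,0,0,0,0]]]'
cat > m.py <<'E'
from h import *
import sys
s=robot.capture("scene");t=robot.capture("top");st=robot.state();p=st["eef_pos"];A=np.array([582.,-70.])
d=p[:2]-A;print("tcp",p.round(1),"r",np.hypot(*d).round(1),"ang",np.degrees(np.arctan2(d[1],d[0]))%360,"F",np.round(st["force"],1))
a=cv2.resize(s["img"][60:240,150:350],(400,360),interpolation=2);b=cv2.resize(t["img"][180:360,270:470],(400,360),interpolation=2)
cv2.imwrite(sys.argv[1],np.hstack([a,b]))
# stripe: white blob candidates near r=123,z=65
for c,n in((s,"scene"),(t,"top")):
    h=cv2.cvtColor(c["img"],cv2.COLOR_BGR2HSV)
    m=((h[...,1]<40)&(h[...,2]>int(sys.argv[2]) if len(sys.argv)>2 else (h[...,1]<40)&(h[...,2]>150)))
    for ar,ce,_ in cents(c,m):
        q=ray(c,*ce,65)[:2]-A
        if abs(np.hypot(*q)-121)<14 and ar<150 and abs((np.degrees(np.arctan2(q[1],q[0]))%360)-180)<40: print(n,ar,ce.round(1),"r",np.hypot(*q).round(1),"stripe ang",(np.degrees(np.arctan2(q[1],q[0]))%360).round(1))
E
python3 m.py pics/m9.png
```

```text
time_s: 6.78
eef_pos: [473.8, -128.7, 17.8]
eef_rot: [0.001, 0.159, 0.987, -0.001]
force: [-0.9, -1.0, 0.1]
finger_gap: 0.2
tcp [ 473.9 -128.9   17.8] r 123.1 ang 208.56346206409606 F [-0.2  0.2  0.3]
scene 56 [268.1 160.9] r 114.7 stripe ang 190.5
top 40 [362.2 328.2] r 126.4 stripe ang 171.1
top 39 [380.5 323.9] r 118.4 stripe ang 189.0
```

View pics/m9.png

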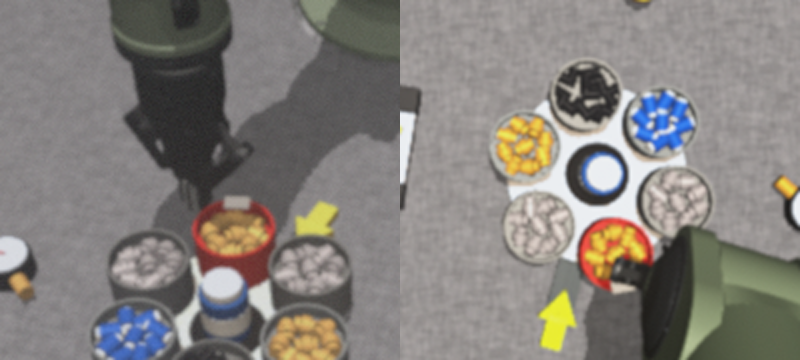

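The carousel is turning; the stripe is now at about 190°. Continuing to push.

```bash
python3 -m pendant '[[[-0.002,0.003,0,0,0,0,0],[-0.002,0.004,0,0,0,0,0],[-0.002,0.004,0,0,0,0,0],[-0.001,0.004,0,0,0,0,0],[-0.001,0.004,0,0,0,0,0],[-0.001,0.004,0,0,0,0,0],[-0.001,0.004,0,0,0,0,0],[0,0.003,0,0,0,0,0],[0,0,0,0,0,0,0],[0,0,0,0,0,0,0]]]'
python3 m.py pics/m10.png
```

```text
time_s: 7.72
eef_pos: [462.9, -95.7, 17.9]
eef_rot: [0.001, 0.159, 0.987, -0.001]
force: [-1.3, -2.0, 6.1]
finger_gap: -0.0
tcp [462.9 -95.8  17.9] r 121.9 ang 192.24213691335737 F [-1.3  0.3  4.1]
scene 58 [284.8 163. ] r 114.4 stripe ang 174.3
```

View pics/m10.png

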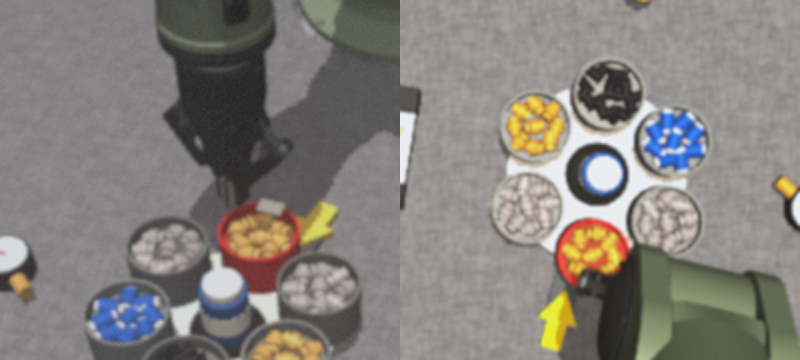

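```bash
python3 -m pendant '[[[-0.001,0.003,0.001,0,0,0,0],[-0.001,0.003,0,0,0,0,0],[0,0.003,0,0,0,0,0],[0,0.003,0,0,0,0,0],[0,0.003,0,0,0,0,0],[0,0.002,0,0,0,0,0],[0,0,0,0,0,0,0],[0,0,0,0,0,0,0],[0,0,0,0,0,0,0],[0,0,0,0,0,0,0]]]'
python3 m.py pics/m11.png
```

```text
time_s: 8.65
eef_pos: [460.1, -77.2, 18.8]
eef_rot: [0.0, 0.159, 0.987, -0.001]
force: [-1.4, -0.3, 2.6]
finger_gap: -0.0
tcp [460.1 -77.2  18.8] r 122.1 ang 183.39345891661776 F [-0.5 -0.8  2.2]
scene 59 [292. 165.] r 114.2 stripe ang 166.9
```

View pics/m11.png

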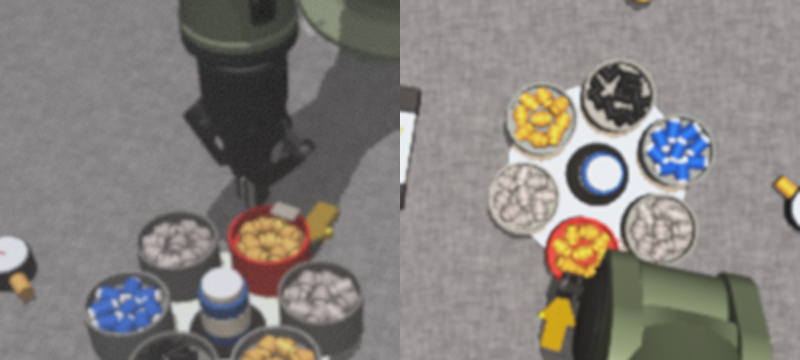

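Run:
```python
from h import *
c=robot.capture("top");P={"black":(379.5,228,180),"blue":(408,256,120),"greyR":(399.5,294.5,60),"greyL":(331.5,279,-60),"orange":(340.5,239.5,-120)}
A=np.array([582.2,-70.2])
for n,(u,v,o) in P.items():
    d=ray(c,u,v,65)[:2]-A;print(n,np.hypot(*d).round(1),(np.degrees(np.arctan2(d[1],d[0]))-o)%360)
```

```text
black 85.3 165.08067084171788
blue 83.1 165.7130822181589
greyR 82.7 166.18000260385472
greyL 84.2 165.45035781525894
orange 85.0 165.3979346630822
```

The cup centres put the stripe at about 165.6°, against a target of 163.6°. I'll nudge about 3 mm more, then back out toward -y and up.

```bash
python3 -m pendant '[[[0,0.002,0,0,0,0,0],[0,0.002,0,0,0,0,0],[0,0,0,0,0,0,0],[0,0,0,0,0,0,0],[0,0,0,0,0,0,0],[-0.002,-0.001,0,0,0,0,0],[-0.003,-0.002,0,0,0,0,0],[-0.003,-0.002,0,0,0,0,0],[-0.003,-0.001,0,0,0,0,0],[0,0,0,0,0,0,0]]]'
python3 m.py pics/m12.png
```

```text
time_s: 9.63
eef_pos: [448.3, -79.5, 18.7]
eef_rot: [0.0, 0.159, 0.987, -0.001]
force: [0.1, 0.2, 0.3]
finger_gap: 0.2
tcp [448.9 -79.2  18.7] r 133.4 ang 183.96929300308673 F [-0.2  0.7  0.1]
scene 78 [294.2 166.2] r 113.1 stripe ang 164.3
top 59 [355.9 319.7] r 112.1 stripe ang 163.3
```

View pics/m12.png

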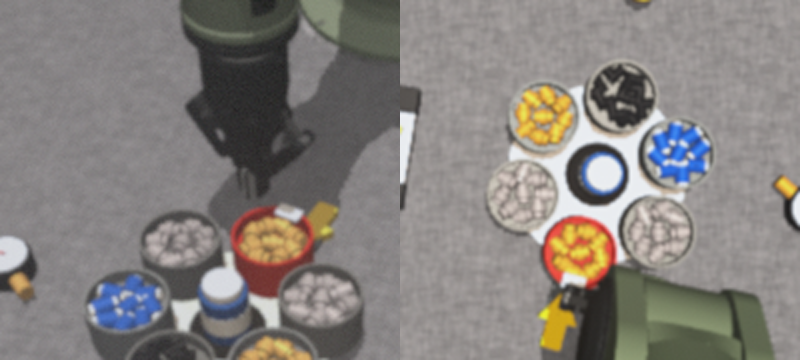

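The fingertip is out of contact. I'll raise straight up and back.

```bash
python3 -m pendant '[[[-0.002,-0.002,0.01,0,0,0,0],[-0.001,-0.002,0.015,0,0,0,0],[0,0,0.015,0,0,0,0],[0,0,0.02,0,0,0,0],[0,0,0.02,0,0,0,0],[0,0,0.02,0,0,0,0],[0,-0.02,0.02,0,0,0,0],[0,-0.03,0.01,0,0,0,0],[0,-0.03,0,0,0,0,0],[0,-0.03,0,0,0,0,0]]]'
python3 -m pendant '[[[0,-0.03,0,0,0,0,0],[0,-0.03,0,0,0,0,0],[0,-0.03,0,0,0,0,0],[0,-0.02,0,0,0,0,0],[0,0,0,0,0,0,0],[0,0,0,0,0,0,0],[0,0,0,0,0,0,0],[0,0,0,0,0,0,0],[0,0,0,0,0,0,0],[0,0,0,0,0,0,0]]]'
python3 m.py pics/m13.png
python3 - <<'E'
from h import *
c=robot.capture("top");cv2.imwrite("pics/t13.png",cv2.resize(c["img"][160:360,240:500],None,fx=3,fy=3,interpolation=2))
E
```

```text
time_s: 10.57
eef_pos: [444.3, -192.5, 161.7]
eef_rot: [0.002, 0.154, 0.988, 0.0]
force: [0.6, -0.1, -0.5]
finger_gap: -0.2
time_s: 11.4
eef_pos: [441.2, -312.8, 169.0]
eef_rot: [0.004, 0.156, 0.988, -0.001]
force: [0.0, -0.1, 0.3]
finger_gap: -0.1
tcp [ 441.2 -312.9  168.9] r 280.7 ang 239.89586820672736 F [-0.5 -0.4 -0.6]
scene 95 [294.  165.6] r 114.6 stripe ang 164.9
```

View pics/t13.png

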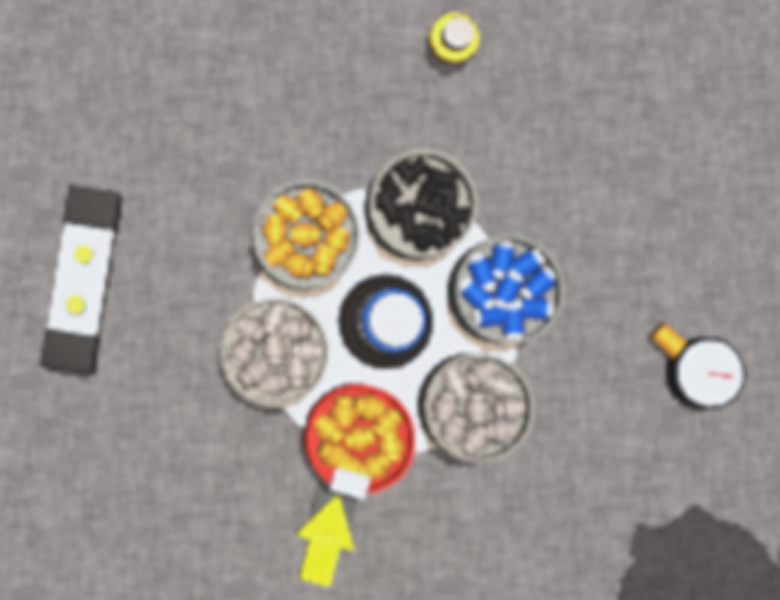

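View pics/m13.png

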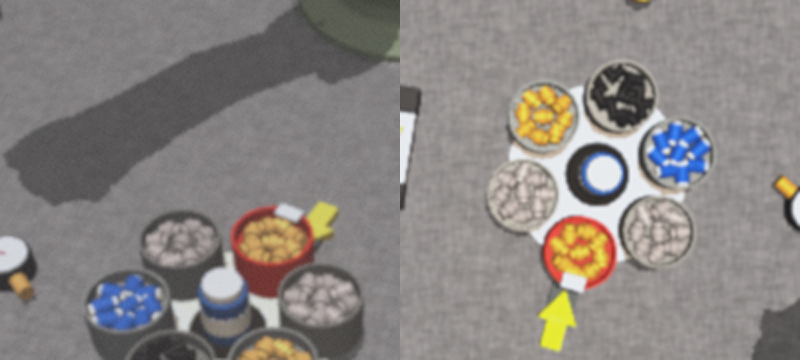

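The view is clear now, so I'll do a precise final check using all six cups and the loose parts.

Run:
```python
from h import *
c=robot.capture("top")
Z=[("red",360,438,0),("greyR",476,408,60),("blue",506,290,120),("black",422,205,180),("orange",305,235,-120),("greyL",273,354,-60)]
P=np.array([ray(c,240+x/3,160+y/3,65)[:2] for _,x,y,_ in Z]);A=P.mean(0);d=P-A;a=np.arctan2(d[:,1],d[:,0])-np.radians([z[3] for z in Z])
th=np.angle(np.exp(1j*a).mean());print("axis",A,"r",np.hypot(*d.T).round(1),"stripe deg",np.degrees(a)%360,np.degrees(th)%360)
p=ray(c,240+351/3,160+484/3,65)[:2]-A;print("stripe px",np.hypot(*p),np.degrees(np.arctan2(p[1],p[0])))
t=ray(c,240+337/3,160+497/3,10)[:2]-A;print("tip",np.hypot(*t),np.degrees(np.arctan2(t[1],t[0])))
s=123*np.sin(th-np.arctan2(t[1],t[0]));print("offset mm",s)
```

```text
axis [582.98834035 -70.22603258] r [83.5 84.1 83.8 84.5 84.4 84.9] stripe deg [163.85908226 163.40663517 164.01363315 163.23460974 163.43646695
 164.41503835] 163.72757613855094
stripe px 115.67114830502847 164.84182359413103
tip 130.74201897042312 164.19916096233115
offset mm -1.0123656384539423
```

```bash
python3 -c "
from bench import robot
s=robot.state();print(s['time_s'],s['force'],abs(s['joint_vel']).max());print(robot.hand_in())"
```

```text
11.6 [ 0.49245933 -0.70744229 -0.86754665] 0.0043032759667293845
the job is handed in; nothing more can be done
None
```

I pushed the carousel about 31° clockwise with the closed fingertip in the valley beside the red cup. I then backed the arm off clear of everything and handed in at 11.6 s.

- **Stripe:** a fit to all six cups puts it at 163.7°. The arrow tip measures 163.6° to 164.2°, so the stripe is about 1 mm off the line against the 12 mm allowed. Locating the stripe directly by its pixels gave 164.8° to 164.9°, which is still within about 3 mm.
- **Everything else:** by eye in the last top view, the can stands on the hub and the valve, coupling and gauge look unmoved. The arm was at rest with wrist force about 1 N, which is noise level.
- **Disagreement:** the cameras showed the visible fingertip about 30 mm above the reported TCP. I did not find out why, so I pushed at a TCP height of about 18 mm, which kept the tip on or below the cup wall either way.
- **Vertical force:** a few newtons upward (up to 6 N) showed during the push. It was gone once the fingertip backed off.

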